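Cap the filed inspection cards with the index board under the sprung arm

ROBOT

A 7-joint arm with a two-finger parallel gripper is mounted at the origin on the work surface. World frame = base frame: x ahead of the robot, y to its left, z up, the work surface at z = 0. Lengths are in m, angles in rad, forces in N, time in s.
With the tool pointing down it reaches from about 0.425 to 0.875 m from the base axis. Payload 8.4 kg.
Tool frame: the origin (TCP) lies on the mounting face of the last link; the fingertips stand 173 mm ahead of it and the grasp point (between the pads) lies 155 mm ahead of it (tip_reach is the distance from the TCP to the fingertips, in m); z points along the fingers, y is the direction in which the jaws open and shut (so a half turn about z gives the same grasp; the last joint's range is limited). The gripper opens to 85 mm and grips with 20 to 120 N. Pads are 22 mm wide; open, the fingers measure 114 mm over their backs; the gripper's body (76 mm by 85 mm) begins 54 mm behind the grasp point. The pads swing forward as they close: fully open they stand 13 mm farther back than shut.
Start: joints at [-1.378, 0.333, 0.04, 1.465, -0.013, 1.343, -0.059], TCP at [0.187, 0.623, 0.405] pointing down, gripper open.
Joint ranges: [-2.58, 2.58], [-0.38, 2.09], [-1.3, 1.39], [0.25, 2.4], [-1.5, 4.64], [0.08, 2.09], [-2.65, 2.65]. Speed limits (rad/s): [2.22, 2.22, 2.79, 2.79, 3.14, 3.14, 3.14].

INTERFACE

Orientations are given as a unit quaternion [x, y, z, w].
In Python, from workcell import * gives the robot as it stands.
- The arm moves only by the tool servo_tool, never from a script. Its argument "plan" is text: rows parted by semicolons, each of 7 numbers parted by spaces: the turn, a rotation vector about the tool's x, y, z in units of 5 degrees (1.0 is 5 degrees), then the shift along the tool's x, y, z in units of 30 mm (1.0 is 30 mm), then the closure in counts, from 0 (fully open) to 255 (shut). In form: rx ry rz x y z jaw; .... A call has 1 to 5 rows; each row shifts and turns the commanded pose from where the row before left it, along the tool's axes as they then stand; what a row does not reach is not made up. A row lasts 1/8 s, in which the tool goes at most 62.5 mm and 10.7 degrees, less where a joint would pass 70% of its speed; a pose out of reach is approached as far as the arm can. A call is refused whole if a number of a shift passes 1 or a number of a turn 1, either way. A call with a gripper value outside its range is refused whole. The fingers move at their own pace and stop on an object; "squeeze" is the grip in N (left out, the last holds). Time passes only in rows, so rows that do not move let the fingers close. It gives the time, the measured TCP pose, the force and the opening at its end, in the units of the state.
- sense(): the state, without advancing time (a new reading comes with each control period).
- get_image(name): name is "scene" or "top" or "wrist"; returns the picture (400x640x3 uint8, red, green, blue); there is no depth.
- camera_params(name): a dict with "mtx" (3x3 intrinsics, pixels), "extrinsics" (4x4, takes a point from camera to world coordinates). Camera axes: x right, y down, z forward; pixel columns grow to the right and rows downward; lengths in m; the calibration is good to about 2 mm. A picture is of the moment at which its call begins: read the wrist's pose just before it. camera_params takes no time and is no camera call; for the wrist camera it gives the pose at the moment of the call.
- close_job(): hands the job in, once; it reports no verdict.
The state is a dict: "clock": time; "joints": joint angles; "joint_vel": joint speeds; "effort": joint torques, N m; "eef_pos": TCP position; "orientation": TCP orientation; "force": force on the tool from outside, world axes, zero at the start; "wrist_torque": the same for the moment, N m; "grip_width": opening from 0.0 (shut) to 1.0 (fully open).
Only numpy, scipy, OpenCV 4.12 (cv2) and the standard library are available. Lean on these libraries where they do the work, as an engineer would, in place of code of your own. Each camera call takes 0.05 s, during which the arm holds its last target.

TASK

On the storeroom bench stands a steel card holder whose sprung arm presses down on a pile of inspection cards. Take the wooden index board by its finger block and slide it, bare end first, under the upturned lip of the arm and on top of the pile, square with the pile and fully home against the holder's stop, then let go and leave it lying flat under the arm. Leave the carton, the tape roll and the stamp where they are.

Things in the scene. Friction and masses are not known exactly. Their poses are not given: they have to be found in the camera images.
- board_grip (a point): Centre of the index board's upright wooden finger block, 36 mm long (x), 16 mm thick (y), 30 mm high (z up). x points to the board's bare (nose) end. The point lies 15 mm above the plate's top face, 20 mm above its underside, 98 mm behind the nose edge, 22 mm ahead of the rear edge, mid-width. Pinch the block from above across y.
- board_nose (a point): Middle of the lower front edge of the bare end of the loose index board, a plywood plate 120 x 70 x 5 mm, about 90 g, lying flat on the bench at the start; same axes as the finger block.
- holder_stop (a point): Face of the upright stop of the fixed steel card holder, mid-width, on top of its 6 mm base plate. x is the way the board slides in: pile and free space lie at negative x, z up. Base from x = -125 to +125 mm, 104 mm wide. The stop is two tabs 54 mm high, 20 mm wide, with the arm between. Two cheeks 81 mm apart stand 48 mm high beside the pile, x = -52 to -2 mm.
- pile_front (a point): Fixed point of the holder at the middle of the pile's front edge, on the base plate, 119 mm in front of the stop; axes as the stop. The pile of cards is 118 x 72 mm and touches the stop. Its top lies 6 to 38 mm above this point, different each time and NOT reported: feel for it with the board, or look. About 70 mm of its top is bare in front of the arm's lip.
- hinge_line (a point): Hinge line of the sprung steel arm, fixed on the holder 105 mm behind the stop's face, 46 mm above the base plate, between posts 54 mm high. The arm, at most 56 mm wide, comes forward between the stop's tabs and presses on the top card about 25 mm in front of the stop with 2 to 4 N through a bar of 10 mm radius. The arm's position is not reported; it follows the pile's height.
- lip_side (a point): Fixed point on the base plate, mid-width, about under the front edge of the arm's upturned lip, 46 mm in front of the stop. The lip slopes forward and up from the bar at 21 to 38 degrees; its front edge is 44 to 50 mm in front of the stop and 7 to 12 mm above the top card. A 5 mm board kept on the pile and pushed in under the lip lifts the arm by itself, for 5 to 20 N of push.
- carton_center (a point): Centre of a small closed carton 90 x 70 x 60 mm, a bystander.
- tape_center (a point): Centre of a roll of clear tape lying flat, 90 mm across, 35 mm high, a bystander.
- stamp_center (a point): Centre of a wooden-handled stamp standing upright, 44 mm across, 75 mm high, a bystander.
Mind the look-alikes: they are no part of the job. Several things look just like the part that bears board_grip: the one meant starts farthest to the robot's right.

How it is judged:
On the way, in this order (a step that is already met when the one before it is completed fails the run):
1. the index board is lifted off the bench (height (world z) of board_nose above 0.01 m), for 0.1 s.
2. the board's nose is under the arm, within 30 mm of the stop (x of board_nose in the frame of holder_stop between -0.03 and 0.003 m and z of board_nose in the frame of holder_stop between 0.004 and 0.044 m and y of board_nose in the frame of holder_stop between -0.01 and 0.01 m), for 0.1 s.
At the end, for the whole second after the job is handed in: The index board lies flat (within 0.06 rad) 4 to 42 mm above the base plate, on the pile under the arm, nose within 4 mm of the stop's face, within 8 mm of its middle and square with it within 0.1 rad, and stays so (x of board_nose in the frame of holder_stop between -0.004 and 0.003 m and y of board_nose in the frame of holder_stop between -0.008 and 0.008 m and z of board_nose in the frame of holder_stop between 0.004 and 0.042 m and angle between the x axis of board_grip and the x axis of holder_stop, either way round below 0.1 rad and angle between board_grip's own z axis and vertical below 0.06 rad); the robot touches nothing.
It fails at once if a bystander (carton, tape roll or stamp) is shifted by more than 40 mm (distance of any of carton_center, tape_center, stamp_center from where it was at the start of the episode above 0.04 m).
It also fails if it takes over 58 s, if anything falls off the work surface, if the arm or the gripper's body presses on something with over 40 N, if the wrist force passes 120 N, or if a joint passes its speed limit or range.

## Working session

There is one attempt and no reset: what is moved stays moved. The work goes in short steps, Python scripts to look and compute and a tool call to move; the robot and the scene stay as the last step left them, time stands still between calls to the robot, and variables do not carry over. Pictures are saved under pics/ and viewed, and the job is handed in when it is done.

Besides the shell and the picture viewer there is one more tool, called as name(argument=value, ...), one argument or row to a line, values as JSON. servo_tool: Moves the arm, as the interface text tells. Its arguments: {"type":"object","properties":{"plan":{"type":"string"},"squeeze":{"type":"number"}},"required":["plan"]}

```bash
mkdir -p pics; ls; python3 - <<'E'
from workcell import *
import cv2
print(sense())
for n in ["scene","top"]:
    im=get_image(n); cv2.imwrite(f"pics/{n}0.png",im[:,:,::-1])
    p=camera_params(n); print(n,p)
E
```

```text
pics
{'clock': 0.0, 'joints': array([-1.37818726,  0.33387932,  0.03989134,  1.46624568, -0.01340598,
        1.34329934, -0.0584999 ]), 'joint_vel': array([ 2.48259472e-04,  2.01079707e-03,  1.32258068e-03,  7.40280636e-04,
       -1.24458123e-03, -2.16047192e-06, -6.88681506e-04]), 'effort': array([-5.37414126e-04, -6.58578014e+01,  1.36474192e+00, -4.05540419e+01,
        1.67369843e-02,  1.28787698e-02, -1.25203826e-05]), 'eef_pos': array([0.18696332, 0.62235098, 0.40385423]), 'orientation': array([ 1.45404545e-01,  9.89371975e-01, -7.80335275e-04, -6.14041444e-05]), 'force': array([-0.05473276, -1.06093635, -0.30914676]), 'wrist_torque': array([ 0.04173081, -0.03925001, -0.01637673]), 'grip_width': 1.0002423804182181}
scene {'mtx': array([[375.69666197,   0.        , 320.21962101],
       [  0.        , 375.69666197, 192.88938193],
       [  0.        ,   0.        ,   1.        ]]), 'extrinsics': array([[ 0.3348313 ,  0.57455225, -0.74684517,  1.39764719],
       [ 0.94226956, -0.20078872,  0.26797754, -0.32369956],
       [ 0.00400901, -0.79345674, -0.60861344,  0.75788502],
       [ 0.        ,  0.        ,  0.        ,  1.        ]])}
top {'mtx': array([[403.62681734,   0.        , 312.81111089],
       [  0.        , 403.62681734, 201.89153258],
       [  0.        ,   0.        ,   1.        ]]), 'extrinsics': array([[ 0.00753521, -0.99358964,  0.11279558,  0.48276161],
       [-0.99990097, -0.00614582,  0.01266043, -0.02571404],
       [-0.01188605, -0.11287981, -0.99353755,  1.08018828],
       [ 0.        ,  0.        ,  0.        ,  1.        ]])}
```

View pics/scene0.png

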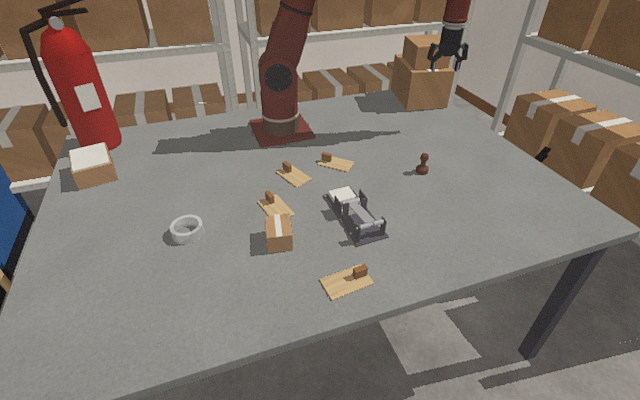

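View pics/top0.png

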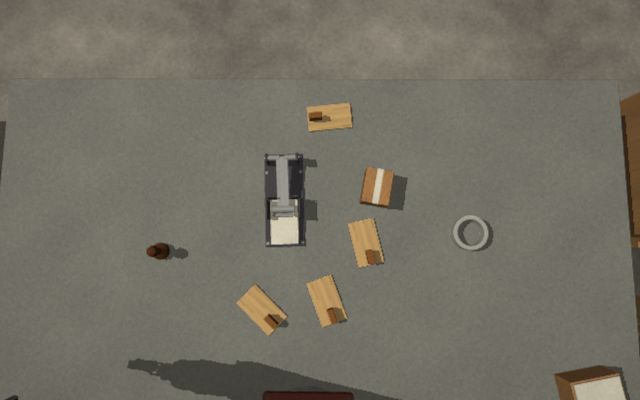

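Look-alikes in the top view: boards at (330,117), (366,243), (326,300) and (261,310). The robot's right is -y, which is larger columns, so the rightmost is the one at (366,243) with its block at (371,257), next to the carton at (377,187). I'll crop in to check.

```bash
cat > h.py <<'E'
from workcell import *
import cv2, numpy as np
from scipy.spatial.transform import Rotation as R
def ray(n,px,z,cp=None):
    p=cp or camera_params(n);T=p["extrinsics"];d=T[:3,:3]@np.linalg.solve(p["mtx"],[px[0],px[1],1.])
    o=T[:3,3];return o+d*(z-o[2])/d[2]
def proj(n,P,cp=None):
    p=cp or camera_params(n);T=p["extrinsics"];c=T[:3,:3].T@(np.asarray(P)-T[:3,3]);u=p["mtx"]@c;return u[:2]/u[2]
def grab(n,f):
    cp=camera_params(n);im=get_image(n)[:,:,::-1].copy();cv2.imwrite(f"pics/{f}.png",im);return im,cp
E
python3 - <<'E'
from h import *
im=cv2.imread("pics/top0.png")
c=im[140:340,230:400]; cv2.imwrite("pics/topc.png",cv2.resize(c,None,fx=3,fy=3,interpolation=cv2.INTER_CUBIC)[:600])
hsv=cv2.cvtColor(im,cv2.COLOR_BGR2HSV)
m=cv2.inRange(hsv,(12,70,130),(28,255,255)); m=cv2.morphologyEx(m,cv2.MORPH_CLOSE,np.ones((5,5)))
for k in cv2.findContours(m,0,2)[0]:
    if cv2.contourArea(k)<300: continue
    r=cv2.minAreaRect(k); print(r, [ray("top",p,0.005)[:2].round(4).tolist() for p in cv2.boxPoints(r)], ray("top",r[0],.005).round(4))
E
```

```text
((261.0, 309.5), (46.39871597290039, 26.91412925720215), 45.97102355957031) [[0.3398, 0.1888], [0.3883, 0.1393], [0.3038, 0.0533], [0.2561, 0.1027]] [0.3217 0.1209 0.005 ]
((325.869873046875, 300.48626708984375), (47.40165710449219, 26.802419662475586), 69.44395446777344) [[0.3907, 0.0069], [0.4156, -0.0588], [0.3024, -0.1023], [0.278, -0.0373]] [ 0.3463 -0.048   0.005 ]
((365.176513671875, 242.20591735839844), (46.081764221191406, 26.436382293701172), 75.96376037597656) [[0.5487, -0.1029], [0.5662, -0.1712], [0.4485, -0.1995], [0.4313, -0.132]] [ 0.4983 -0.1514  0.005 ]
((385.4053955078125, 187.06756591796875), (10.028336524963379, 34.194984436035156), 9.462323188781738) [[0.6026, -0.1855], [0.6944, -0.2016], [0.69, -0.2282], [0.5984, -0.2118]] [ 0.6461 -0.2068  0.005 ]
((369.04388427734375, 184.14547729492188), (10.874042510986328, 34.525081634521484), 9.7824068069458) [[0.6101, -0.1404], [0.7028, -0.1568], [0.6979, -0.1857], [0.6053, -0.169]] [ 0.6538 -0.1629  0.005 ]
((328.63372802734375, 116.65394592285156), (25.12441062927246, 43.70699691772461), 84.5596694946289) [[0.8701, 0.0096], [0.8823, -0.1102], [0.8114, -0.1165], [0.7993, 0.0024]] [ 0.8406 -0.0537  0.005 ]
```

View pics/topc.png

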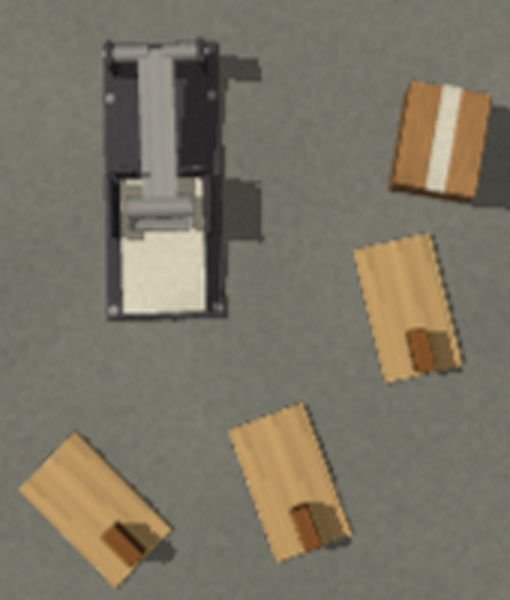

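Confirmed. The chosen board's block is at crop (420,350) and its bare nose points away from the robot, beside the carton. I'll move over the holder first and look with the wrist camera.

servo_tool(
  plan="0 0 0 -1 -0.8 0 0;0 0 0 -1 -0.8 0 0;0 0 0 -1 -0.8 0 0;0 0 0 -1 -0.8 0 0;0 0 0 -1 -0.8 0 0",
)

```text
clock: 0.72
eef_pos: [0.2967, 0.4632, 0.4044]
orientation: [0.145, 0.989, -0.0, -0.0]
force: [0.8, -0.2, -0.7]
grip_width: 1.002
```

servo_tool(
  plan="0 0 0 -1 -0.8 0 0;0 0 0 -1 -0.8 0 0;0 0 0 -1 -0.8 0 0;0 0 0 -1 -0.8 0 0;0 0 0 -1 -0.8 0 0",
)

```text
clock: 1.35
eef_pos: [0.4057, 0.3051, 0.4045]
orientation: [0.145, 0.989, -0.0, -0.0]
force: [0.0, 0.2, -1.0]
grip_width: 1.001
```

servo_tool(
  plan="0 0 0 -1 -0.8 0 0;0 0 0 -1 -0.8 0 0;0 0 0 -0.9 -0.8 0 0;0 0 0 -0.5 -0.5 0 0;0 0 0 0 0 0 0",
)

```text
clock: 1.98
eef_pos: [0.4785, 0.1921, 0.4045]
orientation: [0.147, 0.989, -0.0, -0.0]
force: [-0.8, 0.2, -0.3]
grip_width: 0.999
```

```bash
python3 - <<'E'
from h import *
s=sense();print(s["clock"],s["eef_pos"],s["orientation"],s["joints"].round(2))
im,cp=grab("wrist","w1");np.savez("w1.npz",**cp);print(cp)
E
```

```text
1.975 [0.47846122 0.19206321 0.40450848] [ 1.47000151e-01  9.89136418e-01 -2.95727723e-04 -1.20602592e-04] [-0.86  0.05  0.4   1.81 -0.02  1.29  0.83]
{'mtx': array([[331.93805992,   0.        , 320.00341669],
       [  0.        , 331.93805992, 198.50546852],
       [  0.        ,   0.        ,   1.        ]]), 'extrinsics': array([[ 2.90221843e-01,  9.13743552e-01,  2.84330798e-01,
         4.05689502e-01],
       [ 9.56958931e-01, -2.77407667e-01, -8.52912102e-02,
         2.15340597e-01],
       [ 9.41249862e-04,  2.96846269e-01, -9.54924817e-01,
         3.73973681e-01],
       [ 0.00000000e+00,  0.00000000e+00,  0.00000000e+00,
         1.00000000e+00]])}
```

View pics/w1.png

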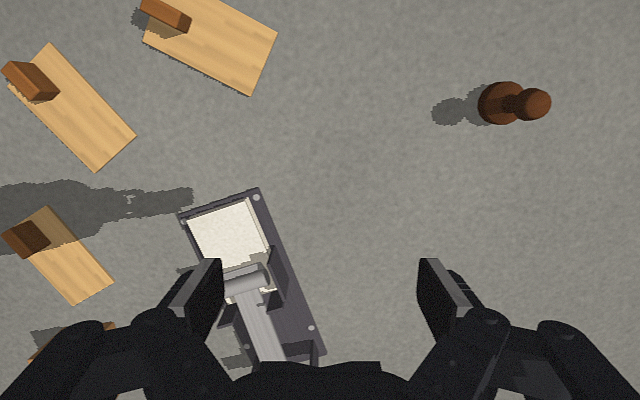

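Wrist view: the holder lies lower left with the pile at (230,235), lip at (245,275), and base front edge from (185,215) to (258,190). I'll centre the camera and turn it square.

```bash
cat >> h.py <<'E'
def togo(target,yaw_y):
    """target TCP xyz, yaw_y: desired world angle(deg) of tool y. prints shift in units before turn, and turn units"""
    s=sense();Rm=R.from_quat(s["orientation"]).as_matrix()
    d=Rm.T@(np.asarray(target)-s["eef_pos"])/0.03
    a=np.degrees(np.arctan2(Rm[1,1],Rm[0,1]))
    # with tool y already at yaw_y, pointing exactly down
    t=np.radians(yaw_y);G=np.array([[np.sin(t)*-1,np.cos(t),0],[np.cos(t),np.sin(t),0],[0,0,-1]])
    rv=R.from_matrix(Rm.T@G).as_rotvec(degrees=True)/5
    d2=G.T@(np.asarray(target)-s["eef_pos"])/0.03
    print("clock",s["clock"],"pos",s["eef_pos"].round(4),"yaw",a.round(2),"units now",d.round(2),"units after turn",d2.round(2),"turn",rv.round(2),"F",s["force"].round(1),"w",round(s["grip_width"],3))
E
python3 -c "
from h import *
togo([.47,.06,.405],90)
for p in [(266,246),(305.3,245.7),(267,155),(302,155)]: print(ray('top',p,.006))"
```

```text
clock 2.025 pos [0.4779 0.1935 0.4045] yaw 73.21 units now [-1.03 -4.34 -0.02] units after turn [ 0.26 -4.45 -0.02] turn [-0.   -0.01 -3.36] F [ 0.3  1.7 -0.3] w 1.003
[0.48633535 0.11111716 0.006     ]
[0.48790418 0.00697475 0.006     ]
[0.73222098 0.11347201 0.006     ]
[0.73267478 0.0182974  0.006     ]
```

servo_tool(
  plan="0 0 -1 -0.2 -0.9 0 0;0 0 -1 -0.1 -0.9 0 0;0 0 -0.8 0 -0.9 0 0;0 0 -0.56 0 -0.9 0 0;0 0 0 0 -0.8 0 0",
)

```text
clock: 2.65
eef_pos: [0.4684, 0.0617, 0.4047]
orientation: [-0.002, 1.0, 0.0, -0.0]
force: [-0.2, -0.4, 0.2]
grip_width: 1.004
```

servo_tool(
  plan="0 0 0 0 0 0 0;0 0 0 0 0 0 0",
)

```text
clock: 2.9
eef_pos: [0.4687, 0.0628, 0.4047]
orientation: [-0.002, 1.0, 0.0, -0.0]
force: [-0.6, 1.0, -0.3]
grip_width: 1.004
```

```bash
python3 - <<'E'
from h import *
togo([.47,.06,.405],90)
im,cp=grab("wrist","w2");np.savez("w2.npz",**cp)
E
```

```text
clock 2.9 pos [0.4687 0.0628 0.4047] yaw 90.18 units now [-0.04 -0.09 -0.01] units after turn [-0.04 -0.09 -0.01] turn [ 0.   -0.    0.04] F [-0.6  1.  -0.3] w 1.004
```

View pics/w2.png

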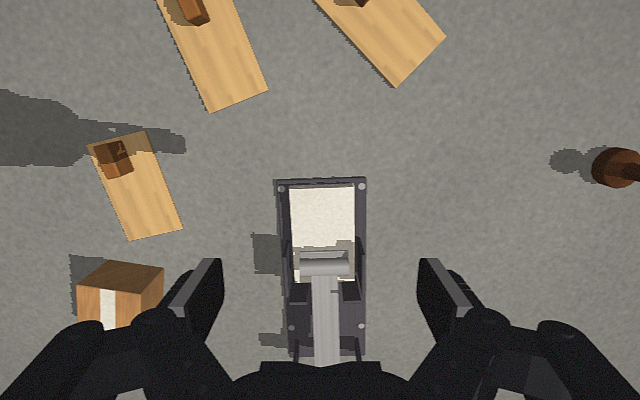

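```bash
python3 - <<'E'
from h import *
im=cv2.imread("pics/w2.png"); c=im[165:365,255:385]
cv2.imwrite("pics/w2c.png",cv2.resize(c,None,fx=4,fy=4,interpolation=cv2.INTER_CUBIC)[:600])
hsv=cv2.cvtColor(im,cv2.COLOR_BGR2HSV)
m=cv2.inRange(hsv,(12,70,130),(28,255,255)); m[:,300:]=0
cp=dict(np.load("w2.npz"))
for k in cv2.findContours(cv2.morphologyEx(m,cv2.MORPH_CLOSE,np.ones((7,7))),0,2)[0]:
    if cv2.contourArea(k)<1000: continue
    r=cv2.minAreaRect(k); P=np.array([ray("w",p,.005,cp)[:2] for p in cv2.boxPoints(r)]);print(r,P.round(4).tolist(),P.mean(0).round(4))
E
```

```text
((139.8164520263672, 300.87493896484375), (37.334938049316406, 62.56502914428711), 70.11483764648438) [[0.6361, -0.2105], [0.6053, -0.1312], [0.6565, -0.1218], [0.6896, -0.2038]] [ 0.6469 -0.1668]
((134.74720764160156, 186.40451049804688), (112.08418273925781, 61.14067840576172), 68.87527465820312) [[0.4465, -0.1945], [0.4224, -0.1277], [0.5446, -0.0983], [0.5738, -0.1714]] [ 0.4968 -0.148 ]
((212.56765747070312, 44.620582580566406), (125.33116149902344, 71.51490783691406), 67.83365631103516) [[0.3042, -0.097], [0.281, -0.0301], [0.3868, 0.0109], [0.4148, -0.0618]] [ 0.3467 -0.0445]
```

View pics/w2c.png

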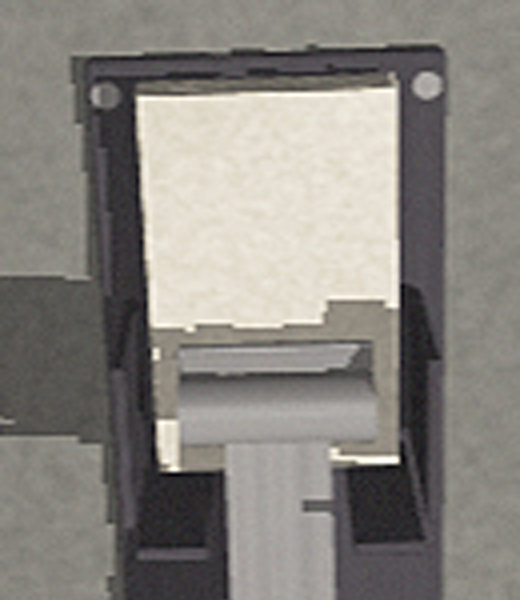

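```bash
python3 - <<'E'
from h import *
cp=dict(np.load("w2.npz"))
f=lambda x,y:(x/4+255,y/4+165)
for n,p in dict(bl=f(88,60),br=f(443,48)).items(): print(n,ray("w",p,.006,cp).round(4))
S=[ray("w",p,.008,cp) for p in [f(104,96),f(427,86),(292,328),(361,326)]]
for s in S: print(s.round(4))
print("yaw",[np.degrees(np.arctan2(*(b-a)[[1,0]])) for a,b in [(S[0],S[2]),(S[1],S[3])]], np.degrees(np.arctan2(-(S[0]-S[1])[0],(S[0]-S[1])[1])))
for z in [.012,.02,.026,.03,.036,.044]:
    a=ray("w",f(136,96),z,cp);b=ray("w",f(395,88),z,cp);print(z,a[:2].round(4),b[:2].round(4),np.linalg.norm(a-b))
a=ray("w",f(138,78),.006,cp);b=ray("w",f(392,74),.006,cp);print(a,b)
E
```

```text
bl [0.4853 0.0157 0.006 ]
br [0.4815 0.1169 0.006 ]
[0.4954 0.0202 0.008 ]
[0.4921 0.1125 0.008 ]
[0.6851 0.0287 0.008 ]
[0.6818 0.1193 0.008 ]
yaw [np.float64(2.577705763947131), np.float64(2.0578888861160847)] -177.98137916677788
0.012 [0.4942 0.0297] [0.4917 0.103 ] 0.07329815679191552
0.02 [0.492  0.0305] [0.4895 0.1021] 0.07167890726369748
0.026 [0.4903 0.031 ] [0.4878 0.1015] 0.07046447011753394
0.03 [0.4892 0.0314] [0.4867 0.101 ] 0.06965484535342492
0.036 [0.4875 0.032 ] [0.4851 0.1004] 0.0684404082072614
0.044 [0.4853 0.0327] [0.4829 0.0995] 0.06682115867904334
[0.49057307 0.02985654 0.006     ] [0.48915864 0.10262082 0.006     ]
```

The holder yaw is about 2.2°, the stop face is near (0.608, 0.071), and the pile top is roughly at z 0.02–0.025. Next I go above the board's block and look.

servo_tool(
  plan="0 0 0 0 -1 0.3 0;0 0 0 0 -1 0.4 0;0 0 0 0 -1 0.4 0;0 0 0 0 -1 0.4 0;0 0 0 0 -1 0.5 0",
)

```text
clock: 3.58
eef_pos: [0.4695, -0.0884, 0.3445]
orientation: [-0.002, 1.0, 0.0, 0.0]
force: [0.6, 0.5, -0.0]
grip_width: 1.005
```

servo_tool(
  plan="0 0 0 0.2 -1 0.4 0;0 0 -1 0.2 -1 0.4 0;0 0 -1 0 -0.4 0.4 0;0 0 -0.7 0 0 0.3 0;0 0 0 0 0 0 0",
)

```text
clock: 4.2
eef_pos: [0.4585, -0.1597, 0.2991]
orientation: [-0.119, 0.993, -0.0, -0.001]
force: [-0.0, 0.8, -0.6]
grip_width: 0.997
```

```bash
python3 - <<'E'
from h import *
togo([.4597,-.158,.30],103.5)
im,cp=grab("wrist","w3");np.savez("w3.npz",**cp)
E
```

```text
clock 4.2 pos [ 0.4585 -0.1597  0.2991] yaw 103.63 units now [-0.05  0.05 -0.03] units after turn [-0.05  0.05 -0.03] turn [ 0.   -0.02  0.03] F [-0.   0.8 -0.6] w 0.997
```

View pics/w3.png

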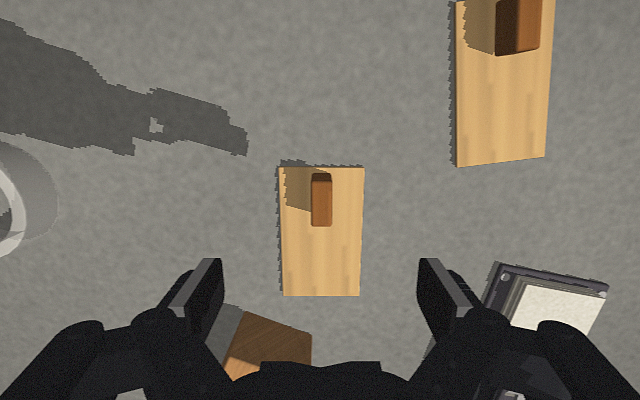

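```bash
python3 - <<'E'
from h import *
cp=dict(np.load("w3.npz"))
P=[ray("w",p,.005,cp)[:2] for p in [(279.5,167),(364.5,167),(284,296.5),(359.5,296.5)]]
r=(P[0]+P[1])/2;n=(P[2]+P[3])/2;v=n-r
y=np.arctan2(v[1],v[0]);print(r,n,np.linalg.norm(v),np.degrees(y))
c=(r+n)/2;g=c-.038*v/np.linalg.norm(v);print("grip",g)
for q in [(311.5,226.5),(331.5,226.5),(312,181),(331,181)]: print(ray("w",q,.035,cp))
Q=(ray("w",(311.5,226.5),.035,cp)+ray("w",(331.5,226.5),.035,cp))/2; print("grip by block",Q[:2]-.018*v/np.linalg.norm(v))
togo([g[0],g[1],.182],90+np.degrees(y))
im=cv2.imread("pics/w3.png");cv2.imwrite("pics/w3c.png",cv2.resize(im[150:310,260:380],None,fx=3.7,fy=3.7))
E
```

```text
[ 0.437595   -0.16141999] [ 0.5547763  -0.13295545] 0.12058891288425207 13.653293344746231
grip [ 0.45925946 -0.15615747]
[ 0.47791631 -0.1599758   0.035     ]
[ 0.47435353 -0.14526324  0.035     ]
[ 0.44329637 -0.16773934  0.035     ]
[ 0.4400492  -0.15434822  0.035     ]
grip by block [ 0.45864357 -0.15686835]
clock 4.25 pos [ 0.4586 -0.1598  0.2996] yaw 103.57 units now [-0.05  0.11  3.92] units after turn [-0.05  0.11  3.92] turn [ 0.   -0.01 -0.02] F [-0.3 -0.1  0.3] w 1.004
```

View pics/w3c.png

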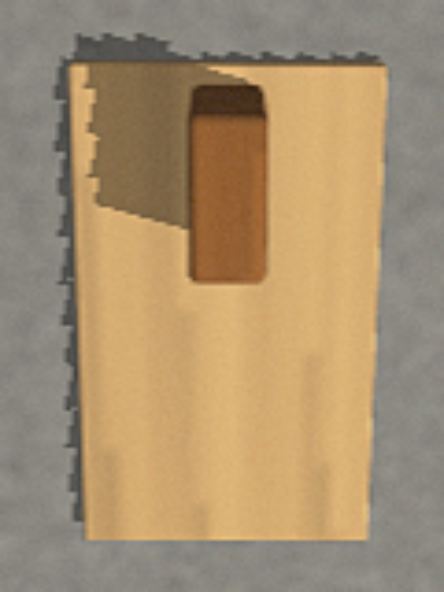

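The crop shows the block upright, aligned with the tool and centred. Both estimates agree within 1 mm, so I descend and grip.

servo_tool(
  plan="0 0 0 -0.05 0.11 0.9 0;0 0 0 0 0 0.9 0;0 0 0 0 0 0.9 0;0 0 0 0 0 0.7 0;0 0 0 0 0 0.4 0",
)

```text
clock: 4.88
eef_pos: [0.4592, -0.1565, 0.1852]
orientation: [-0.118, 0.993, 0.0, -0.0]
force: [0.5, 0.8, -0.2]
grip_width: 1.003
```

servo_tool(
  plan="0 0 0 0 0 0.12 0;0 0 0 0 0 0 160;0 0 0 0 0 0 255;0 0 0 0 0 0 255;0 0 0 0 0 0 255",
  squeeze=80,
)

```text
clock: 5.5
eef_pos: [0.4592, -0.1573, 0.1827]
orientation: [-0.118, 0.993, -0.0, 0.0]
force: [1.1, 1.1, 1.8]
grip_width: 0.175
```

servo_tool(
  plan="0 0 0 0 0 0 255;0 0 0 0 0 0 255;0 0 0 0 0 0 255",
)

```text
clock: 5.88
eef_pos: [0.4593, -0.1574, 0.1827]
orientation: [-0.118, 0.993, -0.0, 0.0]
force: [-0.8, -0.3, 6.0]
grip_width: 0.166
```

```bash
python3 - <<'E'
from h import *
togo([.459,-.1565,.182],103.65)
im,cp=grab("wrist","w4")
E
```

```text
clock 5.875 pos [ 0.4593 -0.1574  0.1827] yaw 103.57 units now [0.   0.03 0.02] units after turn [0.   0.03 0.02] turn [-0.    0.01 -0.02] F [-0.8 -0.3  6. ] w 0.166
```

View pics/w4.png

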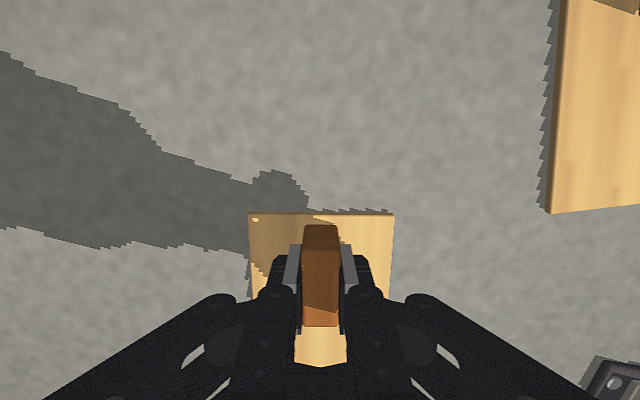

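Gripped: the pads flank the block at (320,270) and the opening is 14 mm. I'll lift straight up.

servo_tool(
  plan="0 0 0 0 0 -0.3 255;0 0 0 0 0 -0.6 255;0 0 0 0 0 -0.8 255;0 0 0 0 0 -0.8 255;0 0 0 0 0 -0.7 255",
)

```text
clock: 6.55
eef_pos: [0.4589, -0.1574, 0.2801]
orientation: [-0.118, 0.993, -0.0, 0.001]
force: [0.5, -0.2, -1.4]
grip_width: 0.17
```

```bash
python3 - <<'E'
from h import *
togo([.4484,.0649,.28],92.2)
E
```

```text
clock 6.55 pos [ 0.4589 -0.1574  0.2801] yaw 103.55 units now [-1.4   7.29  0.  ] units after turn [0.07 7.42 0.  ] turn [-0.    0.01  2.27] F [ 0.5 -0.2 -1.4] w 0.17
```

servo_tool(
  plan="0 0 0.8 0 0 0 255;0 0 0.8 0 0 0 255;0 0 0.67 0 0.5 0 255;0 0 0 0 0.9 0 255;0 0 0 0 0.9 0 255",
)

```text
clock: 7.18
eef_pos: [0.4553, -0.0879, 0.2792]
orientation: [-0.019, 1.0, 0.0, 0.0]
force: [0.1, -1.1, -1.2]
grip_width: 0.172
```

servo_tool(
  plan="0 0 0 0 0.9 0 255;0 0 0 0 0.9 0 255;0 0 0 0 0.9 0 255;0 0 0 0 0.9 0 255;0 0 0 0 0.7 0 255",
)

```text
clock: 7.8
eef_pos: [0.4503, 0.0415, 0.2793]
orientation: [-0.02, 1.0, 0.0, 0.001]
force: [-0.1, -0.6, -0.2]
grip_width: 0.168
```

servo_tool(
  plan="0 0 0 0.07 0.6 0 255;0 0 0 0 0.2 0 255;0 0 0 0 0 0 255;0 0 0 0 0 0 255",
)

```text
clock: 8.3
eef_pos: [0.4475, 0.0637, 0.2783]
orientation: [-0.019, 1.0, -0.0, 0.0]
force: [-0.5, 0.1, -0.9]
grip_width: 0.17
```

```bash
python3 - <<'E'
from h import *
togo([.4484,.0649,.28],92.2)
for n in ["wrist","top","scene"]:
    im,cp=grab(n,n+"5");np.savez(n+"5.npz",**cp)
im=cv2.imread("pics/scene5.png");cv2.imwrite("pics/s5c.png",cv2.resize(im[120:270,270:430],None,fx=4,fy=4,interpolation=2))
E
```

```text
clock 8.3 pos [0.4475 0.0637 0.2783] yaw 92.17 units now [-0.03  0.04 -0.06] units after turn [-0.03  0.04 -0.06] turn [-0.    0.   -0.01] F [-0.5  0.1 -0.9] w 0.17
```

View pics/wrist5.png

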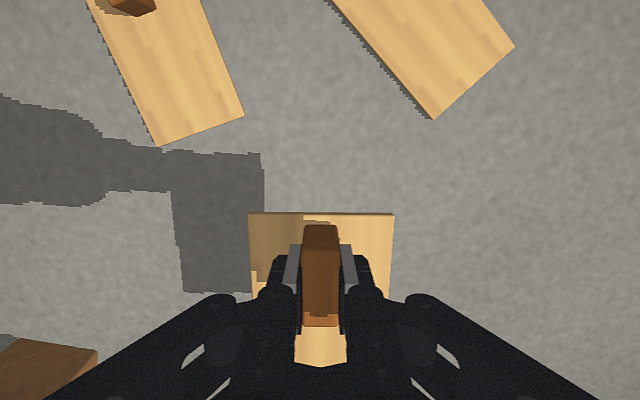

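View pics/s5c.png

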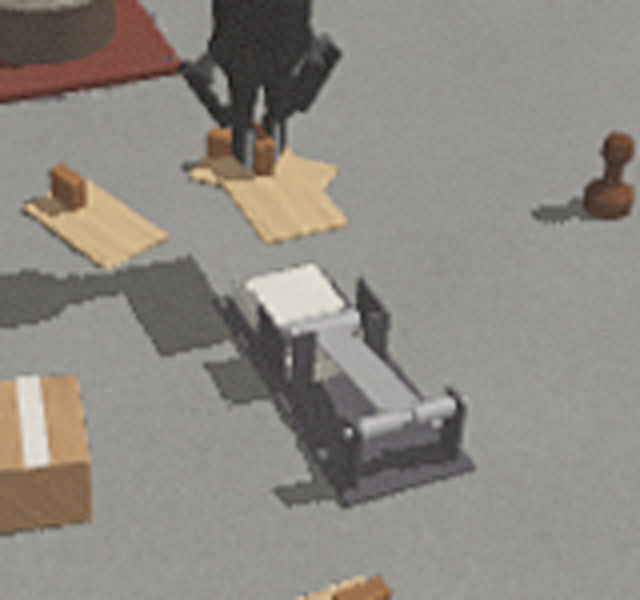

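```bash
python3 - <<'E'
from h import *
y=np.radians(2.2);u=np.array([np.cos(y),np.sin(y),0]);pf=np.array([.4894,.0665,.006]);v=np.array([-u[1],u[0],0])
L=pf+.036*v;Rr=pf-.036*v
for z in [.012,.02,.024,.028,.034,.04]:
    L[2]=Rr[2]=z
    print(z,[((proj("scene",q)-[270,120])*4).round(0) for q in (L,Rr)])
# base plate check
b=pf-.006*u
for q in (b+.052*v,b-.052*v,b+.25*u-.052*v,b+.25*u+.052*v): print(((proj("scene",q)-[270,120])*4).round(0), proj("top",q).round(1))
E
```

```text
0.012 [array([314., 272.]), array([234., 291.])]
0.02 [array([315., 264.]), array([234., 283.])]
0.024 [array([315., 260.]), array([234., 279.])]
0.028 [array([315., 256.]), array([234., 275.])]
0.034 [array([315., 250.]), array([235., 270.])]
0.04 [array([316., 244.]), array([235., 264.])]
[328. 269.] [263.3 247.9]
[213. 297.] [302.5 246.6]
[349. 502.] [299.9 154.1]
[479. 463.] [261.7 155.3]
```

Both views put the pile top at z ≈ 0.020–0.024. Top and wrist disagree by about 5 mm in y, though. I'll bring the board just above the pile and compare it with the holder directly.

servo_tool(
  plan="0 0 0 0 0.04 0.4 255;0 0 0 0 0 0.6 255;0 0 0 0 0 0.5 255;0 0 0 0 0 0.3 255;0 0 0 0 0 0 255",
)

```text
clock: 9.07
eef_pos: [0.4471, 0.0656, 0.2234]
orientation: [-0.019, 1.0, -0.0, -0.001]
force: [0.2, 0.4, -0.6]
grip_width: 0.172
```

```bash
python3 - <<'E'
from h import *
togo([.4484,.0649,.225],92.2)
for n in ["top","scene"]:
    im,cp=grab(n,n+"6")
im=cv2.imread("pics/top6.png");cv2.imwrite("pics/t6c.png",cv2.resize(im[145:275,245:325],None,fx=6,fy=6,interpolation=2)[:600+180][180-180:][:600] if 0 else cv2.resize(im[150:250,245:325],None,fx=6,fy=6,interpolation=2))
im=cv2.imread("pics/scene6.png");cv2.imwrite("pics/s6c.png",cv2.resize(im[145:265,290:410],None,fx=5,fy=5,interpolation=2))
E
```

```text
clock 9.075 pos [0.4471 0.0656 0.2234] yaw 92.22 units now [-0.04 -0.02 -0.05] units after turn [-0.04 -0.02 -0.05] turn [-0.01 -0.02  0.  ] F [ 0.2  0.4 -0.6] w 0.172
```

View pics/t6c.png

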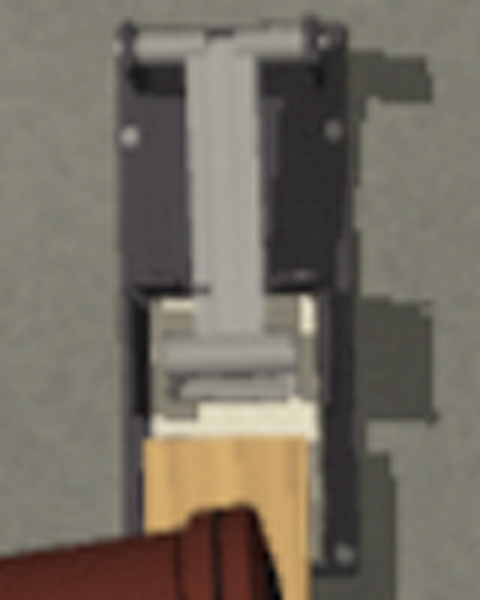

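View pics/s6c.png

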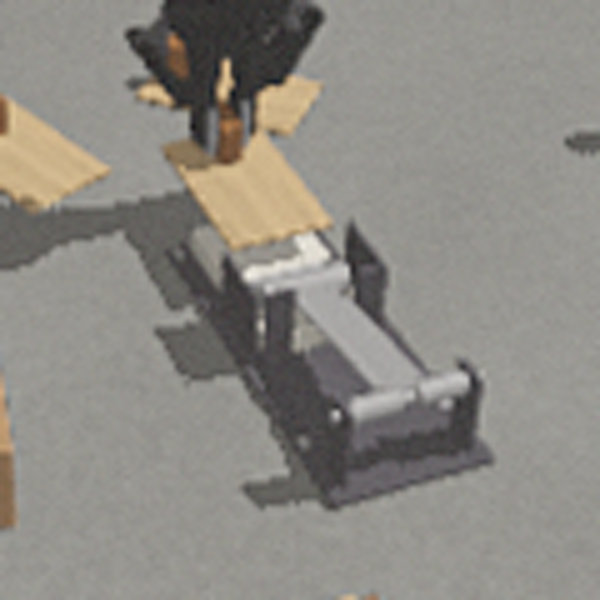

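```bash
python3 - <<'E'
from h import *
f=lambda x,y:(x/6+245-0.4,y/6+150-0.4)
for n,p,z in [("boardL",(143,437),.0454),("boardR",(308,437),.0454),("pileL",(151,430),.022),("pileR",(318,430),.022),("sRL",(128,137),.008),("sRR",(333,128),.008),("sFR",(345,553),.008)]:
    print(n,ray("top",f(*p),z).round(4))
im=cv2.imread("pics/top6.png"); g=im[:,:,:].astype(int)
for r in (219,220,221,224,226,230): print(r,[tuple(g[r,c]) for c in range(266,272)],"|",[tuple(g[r,c]) for c in range(294,301)])
# first image with no board
im=cv2.imread("pics/top0.png").astype(int)
for r in (222,230,240): print(r,[im[r,c].sum() for c in range(262,310)])
E
```

```text
boardL [0.5464 0.1011 0.0454]
boardR [0.5469 0.0304 0.0454]
pileL [0.551  0.1005 0.022 ]
pileR [0.5515 0.0273 0.022 ]
sRL [0.6837 0.1151 0.008 ]
sRR [0.6883 0.0229 0.008 ]
sFR [0.4982 0.0155 0.008 ]
219 [(np.int64(71), np.int64(69), np.int64(74)), (np.int64(63), np.int64(61), np.int64(64)), (np.int64(53), np.int64(51), np.int64(55)), (np.int64(44), np.int64(43), np.int64(46)), (np.int64(115), np.int64(128), np.int64(133)), (np.int64(156), np.int64(176), np.int64(183))] | [(np.int64(192), np.int64(218), np.int64(224)), (np.int64(194), np.int64(220), np.int64(225)), (np.int64(194), np.int64(220), np.int64(225)), (np.int64(152), np.int64(172), np.int64(179)), (np.int64(84), np.int64(94), np.int64(97)), (np.int64(44), np.int64(44), np.int64(44)), (np.int64(41), np.int64(42), np.int64(42))]
220 [(np.int64(75), np.int64(73), np.int64(77)), (np.int64(74), np.int64(72), np.int64(77)), (np.int64(69), np.int64(68), np.int64(72)), (np.int64(64), np.int64(62), np.int64(66)), (np.int64(138), np.int64(154), np.int64(161)), (np.int64(182), np.int64(206), np.int64(214))] | [(np.int64(193), np.int64(
[... 4173 characters left out ...]
nt64(347), np.int64(353), np.int64(296), np.int64(225), np.int64(200), np.int64(208), np.int64(198), np.int64(275), np.int64(531), np.int64(601), np.int64(597), np.int64(599), np.int64(600), np.int64(605), np.int64(598), np.int64(591), np.int64(605), np.int64(600), np.int64(593), np.int64(593), np.int64(581), np.int64(584), np.int64(590), np.int64(591), np.int64(581), np.int64(580), np.int64(577), np.int64(572), np.int64(567), np.int64(573), np.int64(575), np.int64(579), np.int64(573), np.int64(570), np.int64(590), np.int64(374), np.int64(137), np.int64(127), np.int64(159), np.int64(148), np.int64(195), np.int64(161), np.int64(186), np.int64(298), np.int64(338), np.int64(343), np.int64(344)]
```

Same-picture comparison in the top view: board nose centre y = 0.0658 and pile centre y = 0.0639, so the board is 1.9 mm too far left. The yaw agrees at 2.2°. I correct that and lower onto the pile by feel.

servo_tool(
  plan="0 0 0 0 -0.065 0.2 255;0 0 0 0 0 0.2 255;0 0 0 0 0 0 255;0 0 0 0 0 0 255",
)

```text
clock: 9.68
eef_pos: [0.4474, 0.0638, 0.2121]
orientation: [-0.019, 1.0, -0.0, -0.0]
force: [0.1, 0.1, -1.7]
grip_width: 0.173
```

servo_tool(
  plan="0 0 0 0 0 0.06 255;0 0 0 0 0 0 255;0 0 0 0 0 0 255",
)

```text
clock: 10.05
eef_pos: [0.4474, 0.0638, 0.2104]
orientation: [-0.019, 1.0, 0.0, 0.0]
force: [-0.4, 0.3, -1.1]
grip_width: 0.171
```

servo_tool(
  plan="0 0 0 0 0 0.06 255;0 0 0 0 0 0 255;0 0 0 0 0 0 255",
)

```text
clock: 10.42
eef_pos: [0.4474, 0.0638, 0.2085]
orientation: [-0.019, 1.0, -0.0, -0.0]
force: [-0.4, -0.2, -1.2]
grip_width: 0.17
```

servo_tool(
  plan="0 0 0 0 0 0.06 255;0 0 0 0 0 0 255;0 0 0 0 0 0 255",
)

```text
clock: 10.8
eef_pos: [0.4474, 0.0638, 0.2067]
orientation: [-0.019, 1.0, -0.0, -0.0]
force: [-0.4, 0.6, -1.2]
grip_width: 0.171
```

servo_tool(
  plan="0 0 0 0 0 0.05 255;0 0 0 0 0 0 255;0 0 0 0 0 0 255",
)

```text
clock: 11.18
eef_pos: [0.4474, 0.0638, 0.2052]
orientation: [-0.019, 1.0, -0.0, -0.0]
force: [0.6, 0.2, -1.2]
grip_width: 0.171
```

servo_tool(
  plan="0 0 0 0 0 0.05 255;0 0 0 0 0 0 255;0 0 0 0 0 0 255",
)

```text
clock: 11.55
eef_pos: [0.4475, 0.0638, 0.2042]
orientation: [-0.019, 1.0, 0.0, -0.0]
force: [-3.6, -1.0, 9.0]
grip_width: 0.169
```

Contact at TCP z ≈ 0.2043 puts the pile top near z 0.0215. I ease the pressure slightly and slide in.

servo_tool(
  plan="0 0 0 0 0 -0.015 255;0 0 0 -0.15 0 0 255;0 0 0 -0.15 0 0 255;0 0 0 -0.15 0 0 255;0 0 0 0 0 0 255",
  squeeze=100,
)

```text
clock: 12.18
eef_pos: [0.4615, 0.0645, 0.2044]
orientation: [-0.019, 1.0, 0.0, 0.0]
force: [-0.2, 1.0, 3.4]
grip_width: 0.165
```

```bash
python3 - <<'E'
from h import *
togo([.5115,.0663,.2045],92.2)
im,cp=grab("top","top7")
cv2.imwrite("pics/t7c.png",cv2.resize(im[150:250,245:325],None,fx=6,fy=6,interpolation=2))
im,cp=grab("scene","scene7")
cv2.imwrite("pics/s7c.png",cv2.resize(im[145:265,290:410],None,fx=5,fy=5,interpolation=2))
E
```

```text
clock 12.175 pos [0.4615 0.0645 0.2044] yaw 92.23 units now [-1.67 -0.   -0.  ] units after turn [-1.67 -0.   -0.  ] turn [0.   0.01 0.01] F [-0.2  1.   3.4] w 0.165
```

View pics/t7c.png

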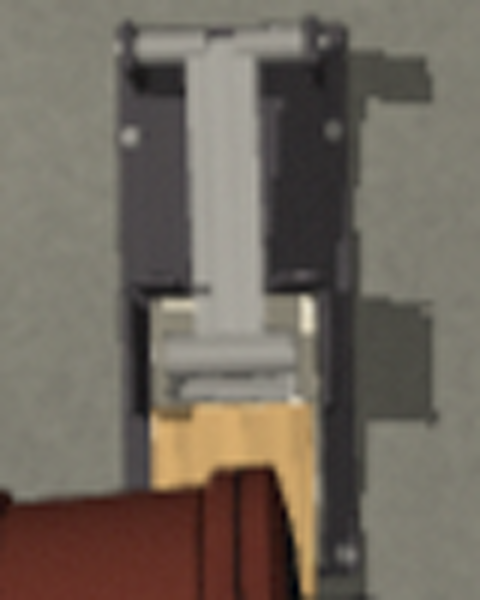

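View pics/s7c.png

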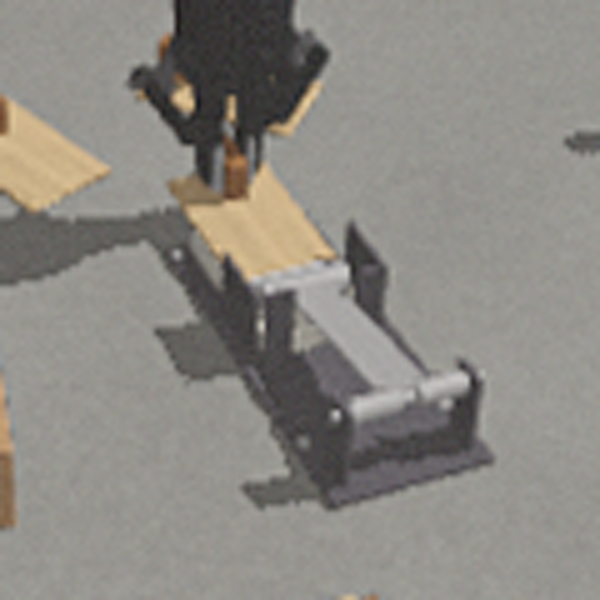

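The board (columns 152–316) now sits over the pile (151–318) with the nose just at the lip. I push on in small steps.

servo_tool(
  plan="0 0 0 -0.12 0 0 255;0 0 0 -0.12 0 0 255;0 0 0 -0.12 0 0 255;0 0 0 0 0 0 255",
)

```text
clock: 12.78
eef_pos: [0.4715, 0.0647, 0.2045]
orientation: [-0.019, 1.0, 0.0, -0.001]
force: [-5.7, -0.5, 10.0]
grip_width: 0.168
```

servo_tool(
  plan="0 0 0 -0.12 0 0 255;0 0 0 -0.12 0 0 255;0 0 0 -0.12 0 0 255;0 0 0 0 0 0 255",
)

```text
clock: 13.28
eef_pos: [0.481, 0.0651, 0.2044]
orientation: [-0.019, 1.0, 0.0, -0.003]
force: [-16.2, -0.9, 25.1]
grip_width: 0.168
```

servo_tool(
  plan="0 0 0 -0.12 0 0 255;0 0 0 -0.12 0 0 255;0 0 0 -0.12 0 0 255;0 0 0 0 0 0 255",
)

```text
clock: 13.78
eef_pos: [0.4925, 0.0656, 0.2044]
orientation: [-0.019, 1.0, 0.0, -0.002]
force: [-10.1, -0.4, 16.0]
grip_width: 0.168
```

servo_tool(
  plan="0 0 0 -0.12 0 0 255;0 0 0 -0.12 0 0 255;0 0 0 -0.12 0 0 255;0 0 0 0 0 0 255",
)

```text
clock: 14.28
eef_pos: [0.5034, 0.066, 0.2045]
orientation: [-0.019, 1.0, 0.0, -0.001]
force: [-9.7, 0.2, 16.6]
grip_width: 0.166
```

servo_tool(
  plan="0 0 0 -0.08 0 0 255;0 0 0 -0.08 0 0 255;0 0 0 0 0 0 255",
)

```text
clock: 14.65
eef_pos: [0.508, 0.0661, 0.2045]
orientation: [-0.019, 1.0, 0.0, -0.002]
force: [-10.0, 0.3, 16.9]
grip_width: 0.168
```

```bash
python3 - <<'E'
from h import *
togo([.5115,.0663,.2045],92.2)
im,cp=grab("top","top8")
cv2.imwrite("pics/t8c.png",cv2.resize(im[150:250,245:325],None,fx=6,fy=6,interpolation=2))
im,cp=grab("scene","scene8")
cv2.imwrite("pics/s8c.png",cv2.resize(im[145:265,290:410],None,fx=5,fy=5,interpolation=2))
im,cp=grab("wrist","wrist8")
E
```

```text
clock 14.65 pos [0.508  0.0661 0.2045] yaw 92.23 units now [-0.12  0.   -0.  ] units after turn [-0.12  0.   -0.  ] turn [ 0.01 -0.04  0.01] F [-10.    0.3  16.9] w 0.168
```

View pics/t8c.png

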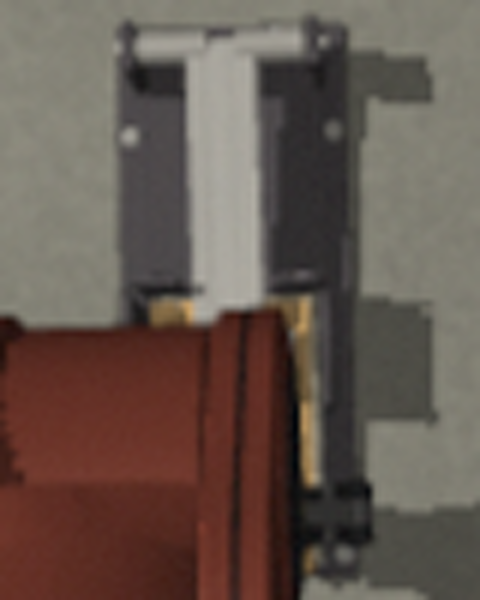

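View pics/s8c.png

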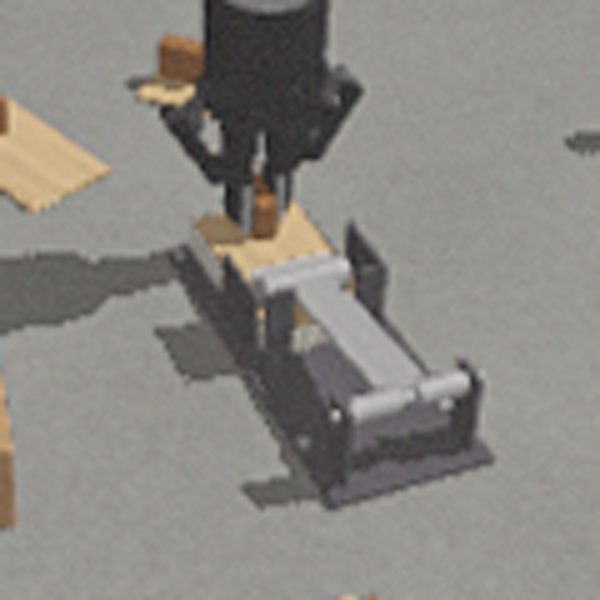

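View pics/wrist8.png

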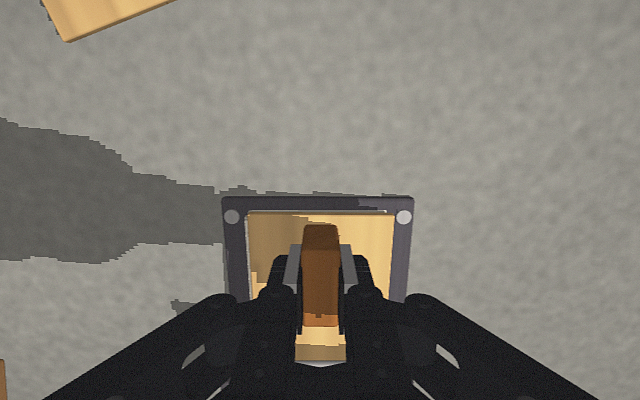

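The board is under the arm and centred between the base screws (231 and 404, board 246–393). I push until the stop is felt.

servo_tool(
  plan="0 0 0 -0.06 0 0 255;0 0 0 0 0 0 255;0 0 0 0 0 0 255",
)

```text
clock: 15.18
eef_pos: [0.5097, 0.0662, 0.2044]
orientation: [-0.019, 1.0, 0.0, -0.002]
force: [-11.9, 0.0, 18.2]
grip_width: 0.169
```

servo_tool(
  plan="0 0 0 -0.05 0 0 255;0 0 0 0 0 0 255;0 0 0 0 0 0 255",
)

```text
clock: 15.55
eef_pos: [0.5111, 0.0662, 0.2044]
orientation: [-0.019, 1.0, 0.0, -0.002]
force: [-12.2, -0.7, 17.2]
grip_width: 0.165
```

servo_tool(
  plan="0 0 0 -0.04 0 0 255;0 0 0 0 0 0 255;0 0 0 0 0 0 255",
)

```text
clock: 15.92
eef_pos: [0.5116, 0.0662, 0.2044]
orientation: [-0.019, 1.0, 0.0, -0.003]
force: [-18.7, -0.9, 24.6]
grip_width: 0.17
```

servo_tool(
  plan="0 0 0 -0.04 0 0 255;0 0 0 0 0 0 255;0 0 0 0 0 0 255",
)

```text
clock: 16.3
eef_pos: [0.512, 0.0662, 0.2044]
orientation: [-0.02, 1.0, 0.0, -0.004]
force: [-24.7, -1.0, 33.5]
grip_width: 0.167
```

```bash
python3 - <<'E'
from h import *
s=sense();print(s["force"],s["wrist_torque"],s["eef_pos"],R.from_quat(s["orientation"]).as_matrix()[:,2])
im,cp=grab("top","top9")
cv2.imwrite("pics/t9c.png",cv2.resize(im[180:230,255:315],None,fx=10,fy=10,interpolation=2))
im,cp=grab("wrist","wrist9")
E
```

```text
[-24.69268989  -1.02906213  33.47335702] [-0.34149927  4.53640049 -0.03946158] [0.5120382  0.06619227 0.20441471] [-8.41895652e-03  7.65878612e-04 -9.99964267e-01]
```

View pics/t9c.png

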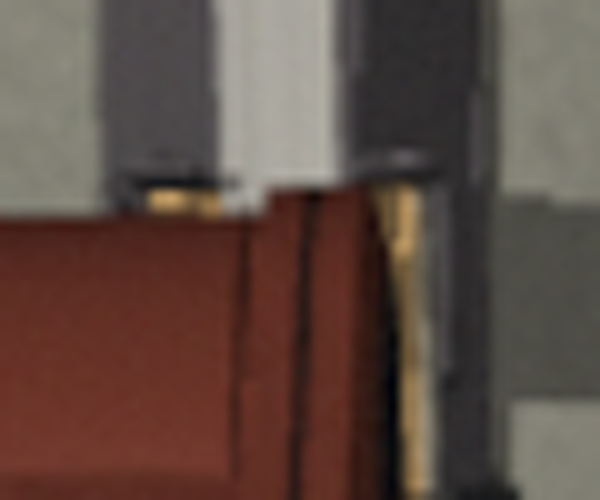

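The stop is felt: TCP x stalls at 0.512 (0.5115 predicted) as the push climbs to 25 N. I relax it, then open.

servo_tool(
  plan="0 0 0 0.03 0 -0.02 255;0 0 0 0 0 0 255;0 0 0 0 0 0 255",
)

```text
clock: 16.77
eef_pos: [0.5117, 0.0663, 0.2044]
orientation: [-0.02, 1.0, 0.0, -0.003]
force: [-14.9, -0.7, 19.1]
grip_width: 0.165
```

servo_tool(
  plan="0 0 0 0 0 0 180;0 0 0 0 0 0 120;0 0 0 0 0 0 120;0 0 0 0 0 0 120",
)

```text
clock: 17.27
eef_pos: [0.5137, 0.0664, 0.2047]
orientation: [-0.019, 1.0, -0.0, 0.0]
force: [0.6, 0.3, -0.7]
grip_width: 0.528
```

servo_tool(
  plan="0 0 0 0 0 -0.2 120;0 0 0 0 0 -0.5 120;0 0 0 0 0 -0.9 120;0 0 0 0 0 -0.9 120;0 0 0 0 0 -0.9 120",
)

```text
clock: 17.9
eef_pos: [0.5137, 0.0661, 0.3088]
orientation: [-0.019, 1.0, 0.0, 0.001]
force: [0.2, 0.6, 0.2]
grip_width: 0.527
```

servo_tool(
  plan="0 0 0 0.9 0 -0.9 120;0 0 0 0.9 0 -0.9 120;0 0 0 0.9 0 -0.5 60;0 0 0 0 0 0 0;0 0 0 0 0 0 0",
)

```text
clock: 18.52
eef_pos: [0.433, 0.063, 0.3763]
orientation: [-0.019, 1.0, 0.0, 0.001]
force: [0.3, -0.3, 0.0]
grip_width: 0.997
```

```bash
python3 - <<'E'
from h import *
togo([.43,.0663,.36],92.2)
im,cp=grab("top","top10")
cv2.imwrite("pics/t10c.png",cv2.resize(im[150:255,245:325],None,fx=5.7,fy=5.7,interpolation=2))
im,cp=grab("scene","scene10")
cv2.imwrite("pics/s10c.png",cv2.resize(im[145:265,290:410],None,fx=5,fy=5,interpolation=2))
im,cp=grab("wrist","wrist10");np.savez("w10.npz",**cp)
E
```

```text
clock 18.525 pos [0.433  0.063  0.3763] yaw 92.22 units now [0.1  0.11 0.54] units after turn [0.1  0.11 0.54] turn [0.01 0.01 0.  ] F [ 0.3 -0.3  0. ] w 0.997
```

View pics/t10c.png

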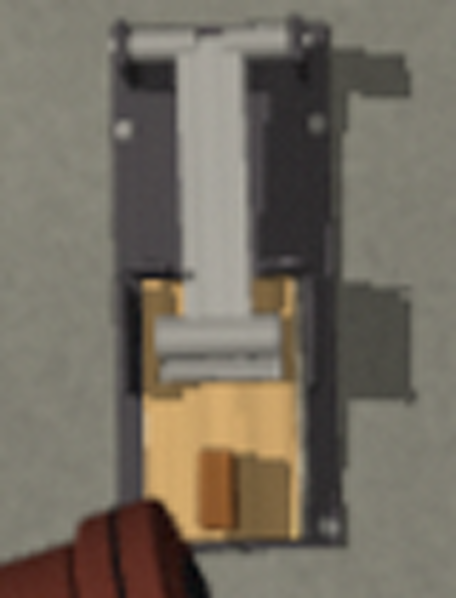

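View pics/s10c.png

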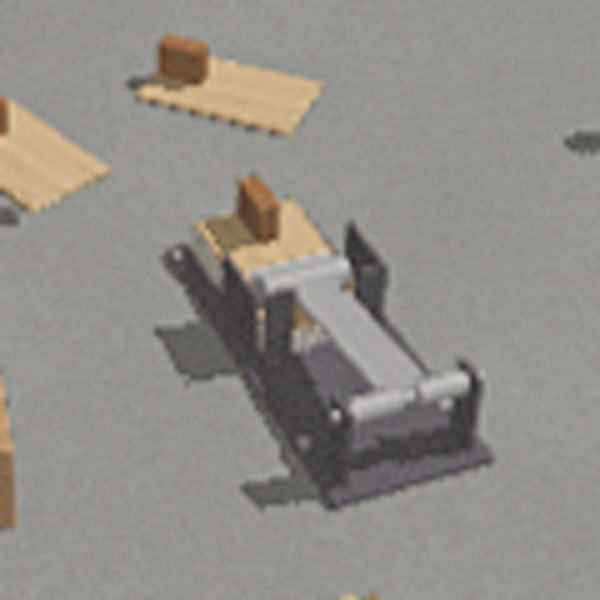

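View pics/wrist10.png

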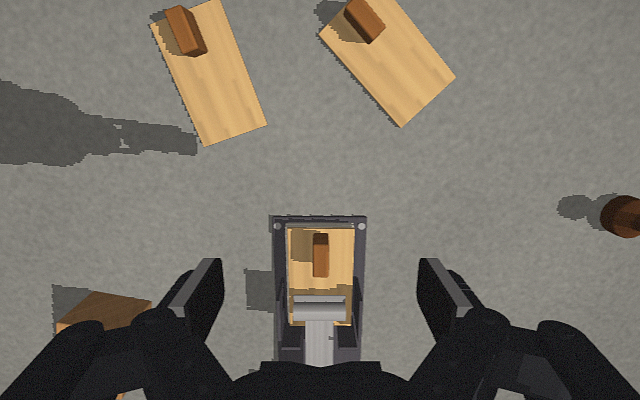

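```bash
python3 - <<'E'
from h import *
im=cv2.imread("pics/wrist10.png");cv2.imwrite("pics/w10c.png",cv2.resize(im[205:345,260:380],None,fx=4.2,fy=4.2,interpolation=2))
E
```

```text
(no output)
```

View pics/w10c.png

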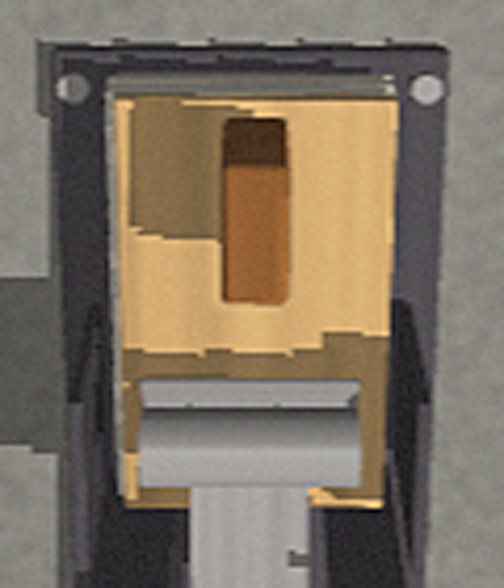

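```bash
python3 - <<'E'
from h import *
cp=dict(np.load("w10.npz"))
f=lambda x,y:(x/4.2+260-.4,y/4.2+205-.4)
y=np.radians(2.2);u=np.array([np.cos(y),np.sin(y),0]);v=np.array([-u[1],u[0],0])
for n,p,z in [("bfL",(55,48),.006),("bfR",(446,48),.006),("scL",(72,89),.008),("scR",(427,90),.008),("rearL",(115,98),.0265),("rearR",(398,98),.0265),("noseL",(124,507),.0265),("noseR",(383,506),.0265),("blk",(222,303),.0565),("blk",(290,303),.0565)]:
    P=ray("w",f(*p),z,cp);print(n,P.round(4),"along",(P@u).round(4),"across",(P@v).round(4))
E
```

```text
bfL [0.4845 0.0152 0.006 ] along 0.4847 across -0.0034
bfR [0.4806 0.1164 0.006 ] along 0.4847 across 0.0979
scL [0.4949 0.0199 0.008 ] along 0.4953 across 0.0009
scR [0.4916 0.1121 0.008 ] along 0.4956 across 0.0931
rearL [0.4893 0.0327 0.0265] along 0.4902 across 0.0139
rearR [0.4866 0.1023 0.0265] along 0.4902 across 0.0836
noseL [0.6089 0.0363 0.0265] along 0.6098 across 0.0129
noseR [0.6059 0.1066 0.0265] along 0.6095 across 0.0833
blk [0.5276 0.0609 0.0565] along 0.5295 across 0.0406
blk [0.5269 0.0768 0.0565] along 0.5295 across 0.0565
```

Relative to the base, the nose is at 0.6097 along the holder and the stop at 0.6097. The lateral offset is about 1 mm, the board is square, and the gripper is clear. Handing in.

```bash
python3 - <<'E'
from workcell import *
print(close_job())
E
```

```text
the job is handed in; nothing more can be done
None
```

The index board farthest to the robot's right is now lying on the pile under the sprung arm, nose against the stop. I handed the job in at about 19 s; no verdict is reported.

I gripped it by the finger block, lifted it, lowered it onto the pile by feel (pile top about 15 mm above the base plate) and slid it under the lip. I pushed until the stop was felt at about 25 N, then let go and withdrew.

**Last checks (wrist picture, relative to the base plate):**
- **Nose to stop:** within about 0.5 mm.
- **Sideways offset:** about 1 mm.
- **Squareness:** the nose and rear edges run parallel to the base front edge within about 0.3°.
- **Flatness:** the board looked flat on the pile in the last pictures; I did not measure its tilt.
- **Robot:** gripper open and well clear, with force near zero.
- **Bystanders:** the arm never went near the carton, tape roll or stamp. I did not re-measure where they stand.

**Disagreements:** The top and wrist cameras differed by about 4–5 mm in y. I settled it by comparing board and pile in one top picture, and shifted the board 1.9 mm before insertion. The upward wrist force reached 33 N during the last push, more than the arm's spring explains. I put that down to the push trying to tip the block in the grip, and it fell to zero on release.

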